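Third hand at the shaker: hang the saddle and press it to the sprung collar

ROBOT

A 6-joint arm with a two-finger parallel gripper is mounted at the origin on the work surface. World frame = base frame: x ahead of the robot, y to its left, z up, the work surface at z = 0. Lengths are in m, angles in degrees, forces in N, time in s.
With the tool pointing down it reaches from about 0.3 to 0.75 m from the base axis. Payload 8.5 kg.
Tool frame: the origin (TCP) lies on the centre line of the jaws, within the pads' length; the fingertips stand 17 mm ahead of it and the grasp point (between the pads) lies 2 mm behind it (env.tip_extent is the distance from the TCP to the fingertips, in m); z points along the fingers, y is the direction in which the jaws open and shut (so a half turn about z gives the same grasp; the last joint's range is limited). The gripper opens to 85 mm and grips with 20 to 120 N. Pads are 22 mm wide; open, the fingers measure 114 mm over their backs; the gripper's body (76 mm by 85 mm) begins 54 mm behind the grasp point. The pads swing forward as they close: fully open they stand 13 mm farther back than shut.
Start: joints at [54.414, 21.807, 74.336, -0, 83.858, -12.336], TCP at [0.217, 0.505, 0.248] pointing down, gripper open.
Joint ranges: [-178.18, 178.18], [-50.72, 133.34], [12.68, 142.11], [-81.47, 261.47], [9.98, 163.14], [-165.26, 165.26]. Speed limits (degrees/s): [136.94, 136.94, 180, 180, 180, 180].

INTERFACE

Orientations are given as a 3x3 rotation matrix whose columns are the frame's x, y, z axes.
In Python, from rig import telemetry, get_image, camera_params, close_job, env gives the robot as it stands.
- The arm moves only by the tool apply_moves, never from a script. Its argument "motion" is a list of rows, each an object of numbers: "tx", "ty", "tz": the shift along the tool's x, y, z in cm; "turn": the turn about the tool's z in degrees; "jaw": the gripper's target within -1 to 1 (fully open at 1, half-way at 0, shut at -1). In form: [{"tx": .., "ty": .., "tz": .., "turn": .., "jaw": ..}, ...]. A call has 1 to 5 rows; each row is the pose to reach, as a shift and turn from the pose measured when the call began, along the tool's axes at that moment; what a row does not reach only later rows make up. A row lasts 1/12 s, in which the tool goes at most 41.7 mm and 7.16 degrees, less where a joint would pass 70% of its speed; a pose out of reach is approached as far as the arm can. A call with a gripper value outside its range is refused whole. The fingers move at their own pace and stop on an object; "squeeze" is the grip in N (left out, the last holds). Time passes only in rows, so rows that repeat a pose let the fingers close. It gives the time, the measured TCP pose, the force and the opening at its end, in the units of the state.
- telemetry.observe(): the state, without advancing time (a new reading comes with each control period).
- get_image(name): name is "side" or "top"; returns (picture, depth): 480x640x3 uint8, red, green, blue; 480x640 float32, m along the optical axis (not along the pixel's ray), 0 where there is no reading.
- camera_params(name): a dict with "fx", "fy", "cx", "cy" (pixels), "rvec" (rotation vector, rad) and "tvec" (3), from world to camera coordinates, as OpenCV has them. Camera axes: x right, y down, z forward; pixel columns grow to the right and rows downward; lengths in m; the calibration is good to about 2 mm. A picture is of the moment at which its call begins. camera_params takes no time and is no camera call.
- close_job(): hands the job in, once; it reports no verdict.
The state is a dict: "time_s": time; "q": joint angles; "qvel": joint speeds; "joint_efforts": joint torques, N m; "position": TCP position; "tool_rot": TCP orientation; "ft_force": force on the tool from outside, world axes, zero at the start; "wrist_torque": the same for the moment, N m; "grip_width": finger opening in m.
Only numpy, scipy, OpenCV 4.12 (cv2) and the standard library are available. Lean on these libraries where they do the work, as an engineer would, in place of code of your own. Each camera call takes 0.05 s, during which the arm holds its last target. There are 200 camera calls.

TASK

Hang the loose metal saddle over the shaker's cross bar so that it sits right down astride it, then slide it along the bar against the sprung collar and keep it pressed there with a steady push of about 10 N (at least 7, at most 14, and never more than 20), so that I can tighten its thumbscrew. Finish while still holding it there: do not let go or back off. Leave the loose bottle, the beaker and the screwdriver where they are.

Things in the scene. Friction and masses are not known exactly. Their poses are not given: they have to be found in the camera images.
- saddle: Aluminium inverted U, 0.15-0.31 kg, standing on its legs on the bench. 38 wide (x), 60 long (y, along the channel), 86 mm tall. Legs 6 mm thick, gap 26 mm; bridge 40-46 mm above the feet; on it a centred upright grip tab 10 (x) x 40 (y) x 40 mm, 46-86 mm up. Black thumbscrew head sticks 10 mm out of the +x leg near its foot. Origin: centre, level with the feet; z up. May hang either way round.
- saddle_seat (a point): Point on the saddle: centre of the underside of its bridge, 40 mm above the origin; it rests on top of the bar when the saddle hangs.
- shaker: Grey bench shaker on a white foam slab, fixed, 360 x 400 mm (x, y). Origin: centre of its underside on the bench, z up. Platform 137 mm up; on it two posts (x = 20, y = -168 and +168 mm, tops 218 mm up) carry the round cross bar. Three fixed capped bottles 56 mm across, tops 241 mm up, stand in a row 135 mm to the -x side of the bar.
- bar_mid (a point): Top of the cross bar at its middle, 210 mm above the bench. The steel bar is 16 mm in diameter and runs level along this frame's y axis (the shaker's y), about 320 mm between the posts; x is level and square to the bar.
- stop: Lock ring clamped on the bar towards its +y end, 34 mm in diameter, 16 mm long, fixed in a place along the bar that differs from start to start. Origin: on the bar's axis (8 mm below the bar's top), centre of the ring's -y face. Axes as the shaker's.
- collar: Sprung collar: black ring 40 mm in diameter, 10 mm long, sliding on the bar, a coil spring between it and the lock ring. Origin: on the bar's axis, centre of its -y face, which the saddle presses. Unpressed, it is 50 mm to the -y side of the lock ring's origin; it yields towards +y up to 30 mm at 0.7 N per mm (10 N is 14 mm), no preload, and springs back when let go.
- media_bottle: Loose capped glass bottle, 56 mm across, 100 mm tall, standing on the bench; not to be disturbed. Origin: centre of its underside.
- beaker: Loose open glass beaker, 60 mm across, 70 mm tall, standing on the bench; not to be disturbed. Origin: centre of its underside.
- screwdriver: Screwdriver, about 190 mm long, lying on the bench on the robot's side of the work, roughly along y; not to be disturbed. Origin: on its underside near its middle.
Things that resemble listed ones, but are neither listed nor needed, are in the scene too. What is shaped like the saddle but pink or red is not meant.

How it is judged:
By the outcome, as a careful person would: the job done as asked, in the order asked, and still so for the second after the job is handed in, while the arm keeps its last pose, push and grip.
It also fails if it takes over 48 s, if anything falls off the work surface, if the arm or the gripper's body presses on something with over 40 N, if the wrist force passes 120 N, or if a joint passes its speed limit or range.

## Working session

There is one attempt and no reset: what is moved stays moved. The work goes in short steps, Python scripts to look and compute and a tool call to move; the robot and the scene stay as the last step left them, time stands still between calls to the robot, and variables do not carry over. Pictures are saved under pics/ and viewed, about 8 in all and at most 12, crops included, and the job is handed in when it is done.

Besides the shell and the picture viewer there is one more tool, called after "Request:" by a JSON object that holds its "op" and its "data", one argument or row to a line. apply_moves: Moves the arm, as the interface text tells. Its arguments: {"type":"object","properties":{"motion":{"type":"array"},"squeeze":{"type":"number"}},"required":["motion"]}

```bash
mkdir -p pics; cat > h.py <<'E'
import numpy as np, cv2
from rig import telemetry, get_image, camera_params, close_job, env
def cam(n):
    p=camera_params(n);K=np.array([[p['fx'],0,p['cx']],[0,p['fy'],p['cy']],[0,0,1.]])
    R=cv2.Rodrigues(np.array(p['rvec'],float))[0];t=np.array(p['tvec'],float).reshape(3)
    return K,R,t
def ray(n,u,v):
    K,R,t=cam(n);d=R.T@np.linalg.solve(K,[u,v,1.]);return -R.T@t,d
def onz(n,u,v,z):
    o,d=ray(n,u,v);return o+d*(z-o[2])/d[2]
def proj(n,P):
    K,R,t=cam(n);q=K@(R@np.array(P,float)+t);return q[:2]/q[2]
def cloud(n,dep):
    K,R,t=cam(n);v,u=np.mgrid[0:480,0:640]
    c=np.stack([(u-K[0,2])/K[0,0]*dep,(v-K[1,2])/K[1,1]*dep,dep],-1)
    W=(c-t)@R; W[dep<=0]=np.nan; return W
def snap(n,tag):
    im,d=get_image(n);np.savez(f'{n}_{tag}.npz',im=im,d=d);cv2.imwrite(f'pics/{n}_{tag}.png',im[:,:,::-1]);return im,d
E
python3 - <<'E'
from h import *
for n in('top','side'):
    snap(n,'0');K,R,t=cam(n);print(n,K[0,0],-R.T@t,R.T[:,2])
s=telemetry.observe();print(s)
E
```

```text
top 479.7256396949689 [ 0.38793944 -0.07485395  1.07993006] [ 0.10859891  0.01799572 -0.99392275]
side 477.090863845623 [0.95640379 0.58016448 0.68870139] [-0.50160593 -0.64740833 -0.57380654]
{'time_s': 0.1, 'q': array([ 5.44146609e+01,  2.18385213e+01,  7.43780719e+01, -1.26006197e-03,
        8.38569629e+01, -1.23360272e+01]), 'qvel': array([ 0.00303481, -0.06379135, -0.13318207,  0.0966168 ,  0.01501148,
       -0.01315724]), 'joint_efforts': array([ 3.45046326e-03, -4.49218726e+01, -2.31657797e+01, -1.49793600e-04,
        3.67549947e-03,  2.32748715e-05]), 'position': array([0.21697748, 0.50514536, 0.24777422]), 'tool_rot': array([[-9.18796793e-01,  3.94730188e-01, -7.29277577e-04],
       [ 3.94730781e-01,  9.18796220e-01, -1.05677087e-03],
       [ 2.52918117e-04, -1.25882599e-03, -9.99999176e-01]]), 'ft_force': array([-0.07327088,  0.53423419,  0.2230107 ]), 'wrist_torque': array([-0.01922295, -0.04920382,  0.04344109]), 'grip_width': 0.08547597732153017}
```

View pics/top_0.png

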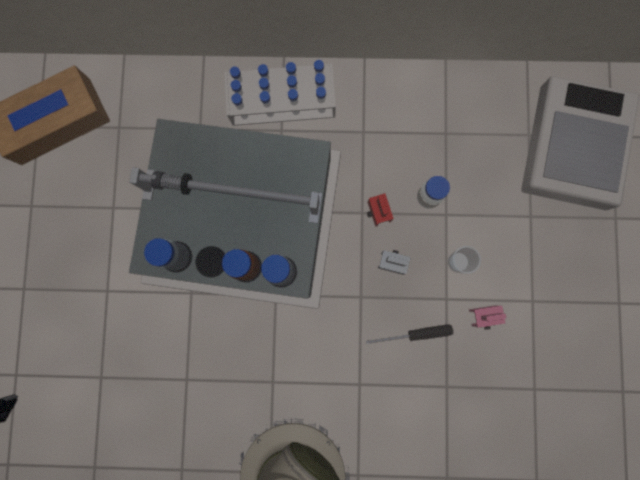

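View pics/side_0.png

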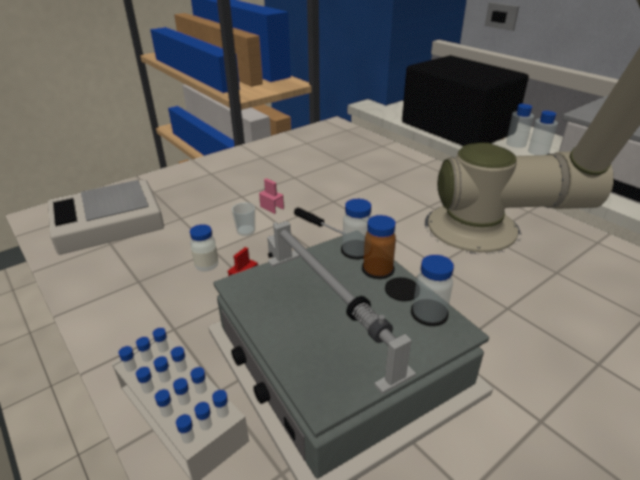

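The top view shows the saddle-shaped candidates: grey at (395,262), red at (381,209) and pink at (489,317). The grey aluminium one fits, since red and pink are excluded. The bar runs from (315,202) to (150,181), with the collar at (186,184) and the lock ring at about (160,181). The bottle is at (434,190), the beaker at (463,260) and the screwdriver at (410,334).

```bash
python3 - <<'E'
from h import *
f=np.load('top_0.npz');im,d=f['im'],f['d'];W=cloud('top',d)
np.set_printoptions(precision=4,suppress=True)
# saddle crop
c=im[232:292,350:450];cv2.imwrite('pics/crop_saddle.png',cv2.resize(c,None,fx=8,fy=8,interpolation=cv2.INTER_CUBIC)[:,:,::-1])
sub=W[225:300,355:435].reshape(-1,3)
for lo,hi in((.075,.095),(.038,.055),(.012,.035)):
    m=(sub[:,2]>lo)&(sub[:,2]<hi);q=sub[m]
    if len(q)>4:
        (r)=cv2.minAreaRect((q[:,:2]*1000).astype(np.float32));print(lo,len(q),q.mean(0),r)
# bar points
b=W[165:225,125:335].reshape(-1,3);
m=(b[:,2]>.2)&(b[:,2]<.214);q=b[m];mid=np.median(q,0)
l=cv2.fitLine(q[:,:2].astype(np.float32),cv2.DIST_HUBER,0,1e-4,1e-4).ravel();print('bar',len(q),l,q[:,1].min(),q[:,1].max())
u=l[:2]*np.sign(l[1]);n=np.array([u[1],-u[0]])
al=b[m|(b[:,2]>.2)][:,:2]-l[2:]
z=b[m|(b[:,2]>.2)][:,2];s=al@u;p=al@n
for k in np.arange(-.2,.2,.005):
    w=(s>=k)&(s<k+.005)
    if w.any():print(round(k*1000),w.sum(),(p[w].min()*1000).round(),(p[w].max()*1000).round(),z[w].max().round(3))
E
```

```text
0.075 104 [ 0.466  -0.2102  0.0864] ((466.11895751953125, -210.48489379882812), (40.258888244628906, 9.913975715637207), 77.06501770019531)
0.038 376 [ 0.4652 -0.209   0.0468] ((466.3935546875, -210.49612426757812), (59.83673095703125, 38.143829345703125), 76.6626968383789)
0.012 47 [ 0.473  -0.2058  0.0211] ((493.9193115234375, -195.38589477539062), (118.7003402709961, 51.69924545288086), 12.443073272705078)
bar 1460 [0.1137 0.9935 0.5817 0.1256] -0.04721482660994863 0.30300058803369007
-175 38 -14.0 14.0 0.222
-170 48 -14.0 15.0 0.222
-165 49 -14.0 15.0 0.222
-160 23 -12.0 13.0 0.22
-155 22 -7.0 9.0 0.213
-150 25 -7.0 8.0 0.212
-145 21 -6.0 7.0 0.214
-140 24 -7.0 9.0 0.213
-135 22 -7.0 8.0 0.211
-130 23 -7.0 7.0 0.213
-125 25 -7.0 9.0 0.213
-120 22 -7.0 8.0 0.214
-115 23 -6.0 9.0 0.212
-110 25 -7.0 8.0 0.214
-105 20 -6.0 7.0 0.213
-100 25 -6.0 9.0 0.213
-95 24 -7.0 8.0 0.212
-90 21 -7.0 6.0 0.213
-85 23 -6.0 9.0 0.214
-80 26 -7.0 8.0 0.213
-75 20 -7.0 7.0 0.213
-70 25 -6.0 9.0 0.213
-65 23 -6.0 8.0 0.214
-60 22 -6.0 9.0 0.213
-55 24 -7.0 9.0 0.213
-50 22 -6.0 7.0 0.214
-45 21 -6.0 
[... 292 characters left out ...]
4 -6.0 10.0 0.214
30 22 -7.0 9.0 0.215
35 24 -6.0 8.0 0.213
40 26 -6.0 9.0 0.214
45 20 -6.0 8.0 0.216
50 21 -6.0 7.0 0.214
55 21 -7.0 9.0 0.214
60 26 -6.0 8.0 0.214
65 24 -16.0 12.0 0.217
70 105 -18.0 21.0 0.225
75 53 -18.0 20.0 0.225
80 13 -16.0 20.0 0.223
85 35 -10.0 13.0 0.218
90 34 -11.0 15.0 0.217
95 27 -11.0 15.0 0.219
100 26 -11.0 14.0 0.215
105 51 -11.0 13.0 0.218
110 35 -12.0 14.0 0.219
115 39 -12.0 14.0 0.219
120 72 -15.0 19.0 0.228
125 49 -14.0 17.0 0.232
130 44 -15.0 17.0 0.229
135 16 -15.0 16.0 0.218
140 17 -6.0 9.0 0.214
145 22 -5.0 8.0 0.213
150 26 -6.0 10.0 0.215
155 22 -6.0 9.0 0.213
160 82 -13.0 16.0 0.223
165 42 -13.0 16.0 0.223
170 51 -13.0 17.0 0.222
175 7 -12.0 9.0 0.22
```

View pics/crop_saddle.png

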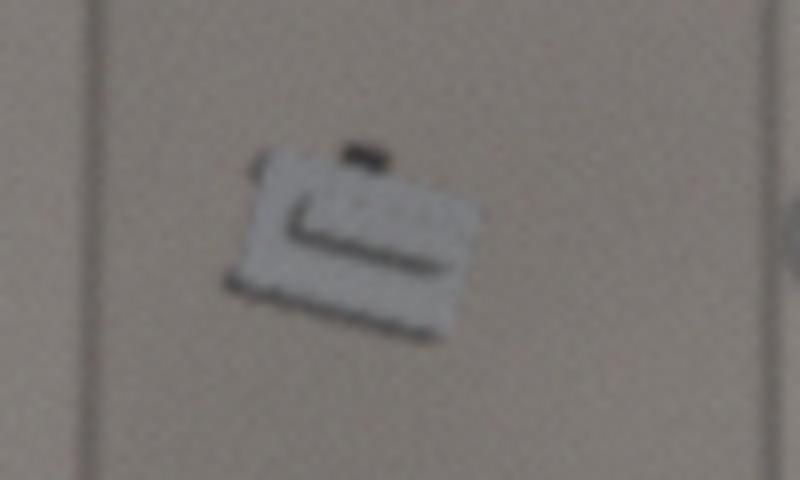

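The crop confirms the grey saddle: bridge and tab in plain aluminium, with a black thumbscrew on its +x side at top pixel (396,251). It is at (0.466,-0.2105) with its long axis at 77°. The bar's axis is at 83.5°, and the collar face is at s≈70 mm along it. Moving now.

```bash
cat >> h.py <<'E'
U=np.array([.1137,.9935,0]);N=np.array([.9935,-.1137,0]);B0=np.array([.5817,.1256,.210])+.001*N
SAD=np.array([.4663,-.2105,0]);np.set_printoptions(precision=4,suppress=True)
def go(P,yaw):
    "tool shift (cm) and turn to world TCP P with tool-y (mod 180) at yaw deg"
    s=telemetry.observe();R=s['tool_rot'];d=R.T@(np.array(P)-s['position'])*100
    cur=np.degrees(np.arctan2(R[1,1],R[0,1]));t=-((yaw-cur+90)%180-90)
    print('t',round(s['time_s'],2),'pos',s['position'],'shift',d.round(2),'turn',round(t,2),'w',round(s['grip_width'],4),'F',s['ft_force'],'q6',round(s['q'][5],1))
E
python3 -c "
from h import *
go([.4663,-.2105,.2],-13.1)"
```

```text
t 0.1 pos [0.217  0.5051 0.2478] shift [-51.16 -55.91   4.83] turn 79.85 w 0.0855 F [-0.0733  0.5342  0.223 ] q6 -12.3
```

Request:
{"op": "apply_moves", "data": {
  "motion": [
    {"tx": -2.5, "ty": -2.8, "tz": -1, "turn": 6, "jaw": 0},
    {"tx": -5, "ty": -5.6, "tz": -2, "turn": 12, "jaw": 0},
    {"tx": -7.5, "ty": -8.4, "tz": -3, "turn": 18, "jaw": 0},
    {"tx": -10, "ty": -11.2, "tz": -4, "turn": 24, "jaw": 0},
    {"tx": -12.5, "ty": -14, "tz": -5, "turn": 30, "jaw": 0}
  ]
}}

```text
time_s: 0.52
position: [0.2765, 0.3256, 0.298]
tool_rot: [[-0.595, 0.804, -0.001], [0.804, 0.595, -0.002], [-0.0, -0.002, -1.0]]
ft_force: [0.3, -0.3, 0.9]
grip_width: 0.0428
```

```bash
python3 -c "
from h import *
go([.4663,-.2105,.28],-13.1)"
```

```text
t 0.52 pos [0.2765 0.3256 0.298 ] shift [-54.38 -16.62   1.86] turn 49.59 w 0.0428 F [ 0.3346 -0.3372  0.8802] q6 -2.8
```

Request:
{"op": "apply_moves", "data": {
  "motion": [
    {"tx": -3.7, "ty": -1.1, "turn": 6, "jaw": 0},
    {"tx": -7.4, "ty": -2.2, "turn": 12, "jaw": 0},
    {"tx": -11.1, "ty": -3.3, "turn": 18, "jaw": 0},
    {"tx": -14.8, "ty": -4.5, "turn": 24, "jaw": 0},
    {"tx": -18.5, "ty": -5.6, "turn": 30, "jaw": 0}
  ]
}}

```text
invalid input
```

```bash
python3 -c "
from h import *
go([.4663,-.2105,.2],-13.1)"
```

```text
t 0.52 pos [0.2765 0.3256 0.298 ] shift [-54.38 -16.6    9.86] turn 49.59 w 0.0428 F [ 0.3346 -0.3372  0.8802] q6 -2.8
```

All five keys are needed in each row.

Request:
{"op": "apply_moves", "data": {
  "motion": [
    {"tx": -3.7, "ty": -1.1, "tz": 0, "turn": 6, "jaw": 0},
    {"tx": -7.4, "ty": -2.2, "tz": 0, "turn": 12, "jaw": 0},
    {"tx": -11.1, "ty": -3.3, "tz": 0, "turn": 18, "jaw": 0},
    {"tx": -14.8, "ty": -4.5, "tz": 0, "turn": 24, "jaw": 0},
    {"tx": -18.5, "ty": -5.6, "tz": 0, "turn": 30, "jaw": 0}
  ]
}}

```text
time_s: 0.93
position: [0.3413, 0.1417, 0.2982]
tool_rot: [[-0.108, 0.994, -0.001], [0.994, 0.108, -0.001], [-0.001, -0.001, -1.0]]
ft_force: [0.6, -0.3, 0.5]
grip_width: 0.0432
```

```bash
python3 -c "
from h import *
go([.4663,-.2105,.2],-13.1)"
```

```text
t 0.93 pos [0.3413 0.1417 0.2982] shift [-36.36   8.63   9.86] turn 19.31 w 0.0432 F [ 0.6319 -0.3326  0.4969] q6 -2.1
```

Request:
{"op": "apply_moves", "data": {
  "motion": [
    {"tx": -3.6, "ty": 0.9, "tz": 0, "turn": 4, "jaw": 0},
    {"tx": -7.2, "ty": 1.8, "tz": 0, "turn": 8, "jaw": 0},
    {"tx": -10.8, "ty": 2.7, "tz": 0, "turn": 12, "jaw": 0},
    {"tx": -14.4, "ty": 3.5, "tz": 0, "turn": 16, "jaw": 0},
    {"tx": -18.2, "ty": 4.3, "tz": 0, "turn": 19.3, "jaw": 0}
  ]
}}

```text
time_s: 1.35
position: [0.4037, -0.0363, 0.2983]
tool_rot: [[0.23, 0.973, -0.001], [0.973, -0.23, -0.001], [-0.002, -0.001, -1.0]]
ft_force: [0.5, 0.5, 0.7]
grip_width: 0.0428
```

```bash
python3 -c "
from h import *
go([.4663,-.2105,.16],-13.1)"
```

```text
t 1.35 pos [ 0.4037 -0.0363  0.2983] shift [-15.49  10.12  13.84] turn -0.2 w 0.0428 F [0.5156 0.5072 0.6629] q6 -8.6
```

Request:
{"op": "apply_moves", "data": {
  "motion": [
    {"tx": -3.1, "ty": 2.0, "tz": 0, "turn": 0, "jaw": 0},
    {"tx": -6.2, "ty": 4, "tz": 1, "turn": 0, "jaw": 0},
    {"tx": -9.3, "ty": 6, "tz": 2, "turn": 0, "jaw": 0},
    {"tx": -12.4, "ty": 8.1, "tz": 4, "turn": 0, "jaw": 0},
    {"tx": -15.5, "ty": 10.1, "tz": 6, "turn": 0, "jaw": 0}
  ]
}}

```text
time_s: 1.77
position: [0.4663, -0.2115, 0.2382]
tool_rot: [[0.231, 0.973, -0.001], [0.973, -0.231, -0.002], [-0.002, -0.0, -1.0]]
ft_force: [1.1, 0.2, 0.6]
grip_width: 0.0426
```

Request:
{"op": "apply_moves", "data": {
  "motion": [
    {"tx": 0, "ty": 0, "tz": 3, "turn": 0, "jaw": 0},
    {"tx": 0, "ty": 0, "tz": 6, "turn": 0, "jaw": 0},
    {"tx": 0, "ty": 0, "tz": 8, "turn": 0, "jaw": 0},
    {"tx": 0, "ty": 0, "tz": 9, "turn": 0, "jaw": 0},
    {"tx": 0, "ty": 0, "tz": 9, "turn": 0, "jaw": 0}
  ]
}}

```text
time_s: 2.18
position: [0.4652, -0.211, 0.1457]
tool_rot: [[0.231, 0.973, -0.005], [0.973, -0.231, 0.002], [0.001, -0.005, -1.0]]
ft_force: [-0.9, -0.8, 0.8]
grip_width: 0.0425
```

```bash
python3 -c "
from h import *
go([.4663,-.2105,.067],-13.1)
im,d=snap('top','1');snap('side','1')
cv2.imwrite('pics/c1.png',cv2.resize(im[200:320,330:490],None,fx=4,fy=4)[:,:,::-1])
"
```

```text
t 2.18 pos [ 0.4652 -0.211   0.1457] shift [0.08 0.14 7.87] turn -0.24 w 0.0425 F [-0.9462 -0.7887  0.8402] q6 -24.3
```

View pics/c1.png

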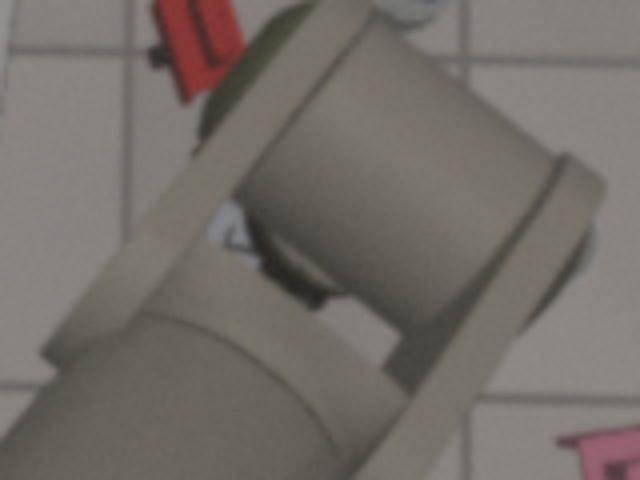

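The wrist hides the saddle, but the top-depth fit was consistent with the given dimensions (60x38 and 40x10). Descending.

Request:
{"op": "apply_moves", "data": {
  "motion": [
    {"tx": 0.1, "ty": 0.1, "tz": 2.5, "turn": 0, "jaw": 0},
    {"tx": 0.1, "ty": 0.1, "tz": 5, "turn": 0, "jaw": 0},
    {"tx": 0.1, "ty": 0.1, "tz": 6.8, "turn": 0, "jaw": 0},
    {"tx": 0.1, "ty": 0.1, "tz": 7.7, "turn": 0, "jaw": 0},
    {"tx": 0.1, "ty": 0.1, "tz": 7.7, "turn": 0, "jaw": 0}
  ]
}}

```text
time_s: 2.7
position: [0.4672, -0.2109, 0.0708]
tool_rot: [[0.23, 0.973, -0.002], [0.973, -0.23, -0.001], [-0.001, -0.002, -1.0]]
ft_force: [0.8, -0.0, -0.2]
grip_width: 0.0427
```

```bash
python3 -c "
from h import *
go([.4663,-.2105,.068],-13.1)
print(env.tip_extent)"
```

```text
t 2.7 pos [ 0.4672 -0.2109  0.0708] shift [ 0.02 -0.1   0.28] turn -0.22 w 0.0427 F [ 0.8295 -0.0365 -0.2221] q6 -24.1
0.017
```

Request:
{"op": "apply_moves", "data": {
  "motion": [
    {"tx": 0, "ty": -0.1, "tz": 0.2, "turn": 0, "jaw": -0.4},
    {"tx": 0, "ty": -0.1, "tz": 0.2, "turn": 0, "jaw": -0.7},
    {"tx": 0, "ty": -0.1, "tz": 0.2, "turn": 0, "jaw": -1},
    {"tx": 0, "ty": -0.1, "tz": 0.2, "turn": 0, "jaw": -1},
    {"tx": 0, "ty": -0.1, "tz": 0.2, "turn": 0, "jaw": -1}
  ],
  "squeeze": 60
}}

```text
time_s: 3.12
position: [0.4665, -0.2109, 0.0696]
tool_rot: [[0.23, 0.973, -0.001], [0.973, -0.23, -0.001], [-0.002, -0.001, -1.0]]
ft_force: [-0.3, 0.2, 4.5]
grip_width: 0.0091
```

```bash
python3 -c "
from h import *
go([.4663,-.2105,.068],-13.1)"
```

```text
t 3.12 pos [ 0.4665 -0.2109  0.0696] shift [ 0.03 -0.03  0.16] turn -0.22 w 0.0091 F [-0.2712  0.1816  4.4862] q6 -24.2
```

Request:
{"op": "apply_moves", "data": {
  "motion": [
    {"tx": 0, "ty": 0, "tz": -2, "turn": 0, "jaw": -1},
    {"tx": 0, "ty": 0, "tz": -5, "turn": 0, "jaw": -1},
    {"tx": 0, "ty": 0, "tz": -8, "turn": 0, "jaw": -1},
    {"tx": 0, "ty": 0, "tz": -11, "turn": 0, "jaw": -1},
    {"tx": 0, "ty": 0, "tz": -14, "turn": 0, "jaw": -1}
  ]
}}

```text
time_s: 3.53
position: [0.4664, -0.2104, 0.2112]
tool_rot: [[0.23, 0.973, -0.001], [0.973, -0.23, -0.001], [-0.002, -0.001, -1.0]]
ft_force: [0.6, -0.5, -1.7]
grip_width: 0.0091
```

Request:
{"op": "apply_moves", "data": {
  "motion": [
    {"tx": 0, "ty": 0, "tz": -3, "turn": 0, "jaw": -1},
    {"tx": 0, "ty": 0, "tz": -6, "turn": 0, "jaw": -1},
    {"tx": 0, "ty": 0, "tz": -9, "turn": 0, "jaw": -1},
    {"tx": 0, "ty": 0, "tz": -12, "turn": 0, "jaw": -1},
    {"tx": 0, "ty": 0, "tz": -12, "turn": 0, "jaw": -1}
  ]
}}

```text
time_s: 3.95
position: [0.4673, -0.2108, 0.3371]
tool_rot: [[0.23, 0.973, 0.007], [0.973, -0.23, -0.008], [-0.006, 0.009, -1.0]]
ft_force: [0.2, -0.3, -1.3]
grip_width: 0.0092
```

```bash
python3 -c "
from h import *
P=B0-.01*U;P[2]=.32;go(P,83.47-90)
im,d=snap('side','2')
cv2.imwrite('pics/c2.png',cv2.resize(im[60:340,120:480],None,fx=2,fy=2)[:,:,::-1])
"
```

```text
t 3.95 pos [ 0.4673 -0.2108  0.3371] shift [34.4   3.59  1.54] turn -6.78 w 0.0092 F [ 0.1742 -0.3352 -1.3032] q6 -24.2
```

View pics/c2.png

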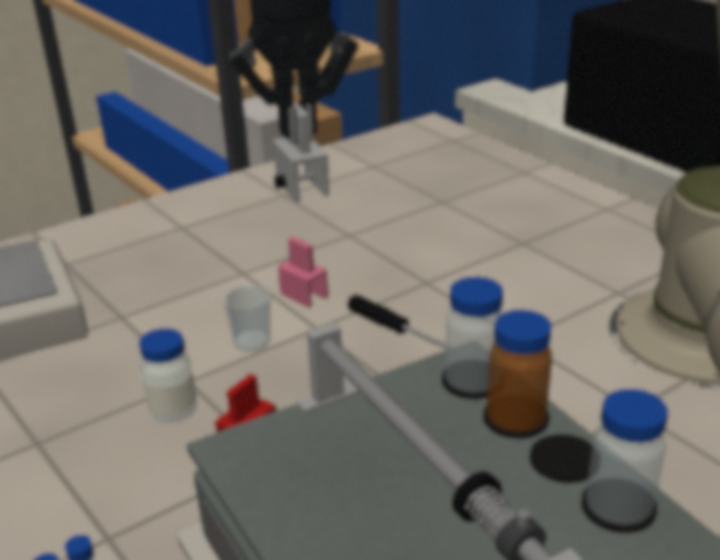

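The saddle is held upright by its tab, at crop (300,150), and its legs hang clear. Next I carry it over the bar.

Request:
{"op": "apply_moves", "data": {
  "motion": [
    {"tx": 3.5, "ty": 0.4, "tz": 0, "turn": -1.4, "jaw": -1},
    {"tx": 7, "ty": 0.8, "tz": 0, "turn": -2.8, "jaw": -1},
    {"tx": 10.5, "ty": 1.2, "tz": 0, "turn": -4.2, "jaw": -1},
    {"tx": 14, "ty": 1.6, "tz": 0, "turn": -5.6, "jaw": -1},
    {"tx": 17.5, "ty": 2, "tz": 0, "turn": -6.8, "jaw": -1}
  ]
}}

```text
time_s: 4.42
position: [0.5265, -0.0431, 0.3318]
tool_rot: [[0.112, 0.994, 0.001], [0.994, -0.112, -0.004], [-0.004, 0.001, -1.0]]
ft_force: [0.3, -0.4, -2.7]
grip_width: 0.0089
```

```bash
python3 -c "
from h import *
P=B0-.01*U;P[2]=.32;go(P,83.47-90)"
```

```text
t 4.42 pos [ 0.5265 -0.0431  0.3318] shift [16.38  3.69  1.12] turn 0.07 w 0.0089 F [ 0.3047 -0.4032 -2.7178] q6 -11.0
```

Request:
{"op": "apply_moves", "data": {
  "motion": [
    {"tx": 3.5, "ty": 0.8, "tz": 0, "turn": 0, "jaw": -1},
    {"tx": 7, "ty": 1.6, "tz": 0, "turn": 0, "jaw": -1},
    {"tx": 10.5, "ty": 2.4, "tz": 0.3, "turn": 0, "jaw": -1},
    {"tx": 14, "ty": 3.2, "tz": 0.6, "turn": 0, "jaw": -1},
    {"tx": 16.4, "ty": 3.7, "tz": 1.1, "turn": 0, "jaw": -1}
  ]
}}

```text
time_s: 4.83
position: [0.5819, 0.1186, 0.3184]
tool_rot: [[0.111, 0.994, -0.001], [0.994, -0.111, -0.003], [-0.004, -0.001, -1.0]]
ft_force: [0.6, -0.8, -1.6]
grip_width: 0.0092
```

Request:
{"op": "apply_moves", "data": {
  "motion": [
    {"tx": 0, "ty": 0, "tz": 0, "turn": 0, "jaw": -1},
    {"tx": 0, "ty": 0, "tz": 0, "turn": 0, "jaw": -1}
  ]
}}

```text
time_s: 5.0
position: [0.5814, 0.1199, 0.3161]
tool_rot: [[0.108, 0.994, -0.006], [0.994, -0.108, -0.003], [-0.004, -0.005, -1.0]]
ft_force: [-0.0, 0.5, -1.2]
grip_width: 0.0086
```

```bash
python3 -c "
from h import *
P=B0-.01*U;P[2]=.28;go(P,83.47-90)
im,d=snap('side','3');im2,d2=snap('top','3')
a=cv2.resize(im[180:340,240:440],None,fx=4,fy=4)[:,:,::-1]
cv2.imwrite('pics/c3.png',a[:600])
# saddle leg geometry from side depth
W=cloud('side',d);sub=W[150:330,230:430].reshape(-1,3)
T=telemetry.observe()['position']
L=sub-T;s=L@U;p=L@N;z=sub[:,2]
m=(abs(s)<.04)&(abs(p)<.04)&(z>.235)&(z<.31)
for lo in np.arange(.235,.31,.005):
  w=m&(z>=lo)&(z<lo+.005)
  if w.any():print(lo.round(3),w.sum(),s[w].min().round(4),s[w].max().round(4),p[w].min().round(4),p[w].max().round(4))
"
```

```text
t 5.0 pos [0.5814 0.1199 0.3161] shift [-0.42  0.08  3.61] turn 0.31 w 0.0086 F [-0.0415  0.4881 -1.1752] q6 6.5
0.245 43 -0.0266 0.0327 -0.0187 0.0193
0.25 81 -0.0261 0.0338 -0.0173 0.0288
0.255 115 -0.0264 0.0334 -0.0192 0.0295
0.26 134 -0.0248 0.0335 -0.0196 0.0294
0.265 107 -0.0254 0.0343 -0.0188 0.0283
0.27 85 -0.0261 0.034 -0.0185 0.0199
0.275 90 -0.0264 0.0344 -0.0183 0.0198
0.28 82 -0.025 0.0349 -0.0177 0.0198
0.285 97 -0.0285 0.0339 -0.0181 0.0203
0.29 386 -0.0271 0.0342 -0.0196 0.0204
0.295 34 0.0011 0.0235 -0.0028 0.0112
0.3 40 0.0025 0.0235 -0.0036 0.0121
0.305 56 -0.0052 0.0234 -0.0173 0.0176
```

View pics/c3.png

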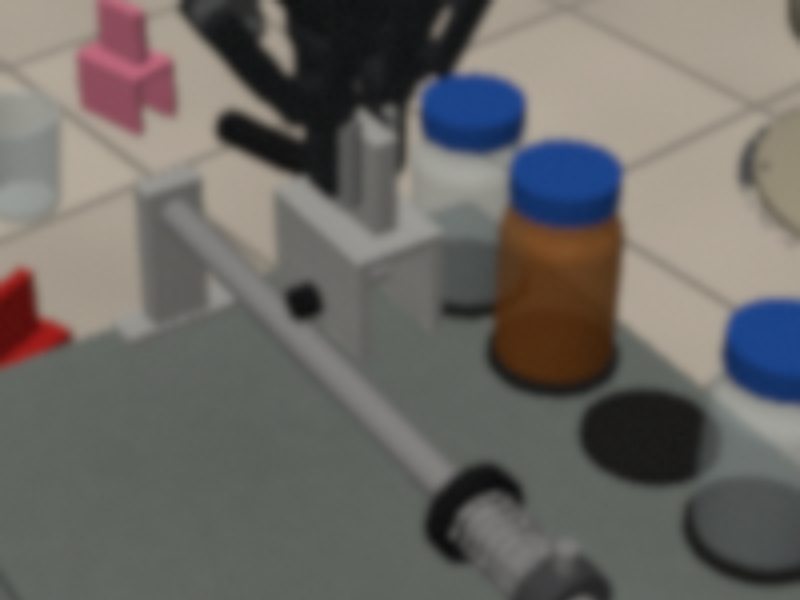

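The saddle hangs upright above the bar, in line with it, at crop (350,250). A quick check of the bar line and collar in the side view.

```bash
python3 -c "
from h import *
W=cloud('side',np.load('side_0.npz')['d']).reshape(-1,3)
L=W-B0;s=L@U;p=L@N;z=W[:,2]
b=(abs(p)<.03)&(z>.19)&(z<.235)
for k in np.arange(-.12,.14,.01):
  w=b&(s>=k)&(s<k+.01)
  if w.any():print(round(k,3),w.sum(),p[w].min().round(4),np.median(p[w]).round(4),p[w].max().round(4),z[w].max().round(4), np.median(p[w&(z>np.nanmax(z[w])-.002)]).round(4))
w=b&(z>.216)&(s<.1)&(s>.04);print(np.percentile(s[w],[1,5,50,95,99]))
"
```

```text
-0.12 35 -0.0049 0.0037 0.0084 0.2115 -0.0002
-0.11 35 -0.0061 0.0031 0.0081 0.2118 0.0001
-0.1 39 -0.0063 0.0034 0.0077 0.2117 0.0005
-0.09 36 -0.006 0.0035 0.0079 0.212 0.0
-0.08 39 -0.0051 0.0037 0.0089 0.212 0.0007
-0.07 41 -0.0051 0.0037 0.0072 0.2123 0.0006
-0.06 37 -0.005 0.0033 0.0077 0.2117 0.0003
-0.05 41 -0.0045 0.0043 0.0081 0.2111 -0.0001
-0.04 41 -0.0043 0.0035 0.0075 0.2119 0.0006
-0.03 44 -0.0049 0.0035 0.0079 0.2119 0.0006
-0.02 45 -0.0075 0.0042 0.0075 0.2115 0.0011
-0.01 50 -0.0077 0.0032 0.0075 0.2132 0.0024
-0.0 49 -0.0074 0.0044 0.0082 0.2121 -0.0002
0.01 50 -0.0069 0.0034 0.008 0.2114 -0.0001
0.02 55 -0.0059 0.0043 0.0084 0.2123 -0.0001
0.03 55 -0.0068 0.0043 0.008 0.2127 -0.0003
0.04 54 -0.0063 0.0037 0.0082 0.2118 0.0004
0.05 55 -0.0066 0.0038 0.0082 0.2136 0.0003
0.06 11 -0.0073 0.0038 0.0073 0.2189 -0.0073
0.07 122 -0.0131 0.0107 0.0198 0.2237 0.0012
0.08 246 -0.0181 0.006 0.0198 0.2235 0.0035
0.09 91 -0.012 0.0043 0.0128 0.2168 -0.0001
0.1 88 -0.012 0.006 0.0137 0.2174 0.0003
0.11 95 -0.0092 0.0067 0.0135 0.2174 -0.0008
0.12 108 -0.011 0.0104 0.0169 0.2307 -0.0006
0.13 291 -0.0175 0.005 0.0174 0.2306 0.0023
[0.0713 0.0723 0.0787 0.0823 0.0941]
```

Request:
{"op": "apply_moves", "data": {
  "motion": [
    {"tx": 0, "ty": 0.1, "tz": 1.5, "turn": 0.3, "jaw": -1},
    {"tx": 0, "ty": 0.1, "tz": 3, "turn": 0.3, "jaw": -1},
    {"tx": 0, "ty": 0.1, "tz": 4.5, "turn": 0.3, "jaw": -1},
    {"tx": 0, "ty": 0.1, "tz": 6, "turn": 0.3, "jaw": -1},
    {"tx": 0, "ty": 0.1, "tz": 6.4, "turn": 0.3, "jaw": -1}
  ]
}}

```text
time_s: 5.52
position: [0.5814, 0.1162, 0.2515]
tool_rot: [[0.118, 0.993, -0.007], [0.993, -0.118, -0.004], [-0.005, -0.006, -1.0]]
ft_force: [0.0, -0.2, -2.9]
grip_width: 0.009
```

```bash
python3 -c "
from h import *
P=B0-.006*U;P[2]=.2396;go(P,83.47-90)"
```

```text
t 5.52 pos [0.5814 0.1162 0.2515] shift [0.34 0.03 1.18] turn -0.26 w 0.009 F [ 0.0292 -0.2382 -2.9399] q6 6.8
```

Request:
{"op": "apply_moves", "data": {
  "motion": [
    {"tx": 0.2, "ty": 0, "tz": 0.5, "turn": -0.2, "jaw": -1},
    {"tx": 0.2, "ty": 0, "tz": 0.8, "turn": -0.2, "jaw": -1},
    {"tx": 0.2, "ty": 0, "tz": 1.0, "turn": -0.2, "jaw": -1},
    {"tx": 0.2, "ty": 0, "tz": 1.1, "turn": -0.2, "jaw": -1},
    {"tx": 0.2, "ty": 0, "tz": 1.1, "turn": -0.2, "jaw": -1}
  ]
}}

```text
time_s: 5.93
position: [0.5817, 0.118, 0.2408]
tool_rot: [[0.115, 0.993, -0.006], [0.993, -0.115, -0.004], [-0.005, -0.006, -1.0]]
ft_force: [0.0, -0.8, -2.4]
grip_width: 0.0094
```

```bash
python3 -c "
from h import *
P=B0+0*U;P[2]=.2396;go(P,83.47-90)"
```

```text
t 5.93 pos [0.5817 0.118  0.2408] shift [0.75 0.01 0.11] turn -0.07 w 0.0094 F [ 0.0472 -0.812  -2.4077] q6 6.8
```

Request:
{"op": "apply_moves", "data": {
  "motion": [
    {"tx": 0, "ty": 0, "tz": 0.1, "turn": 0, "jaw": -1},
    {"tx": 0, "ty": 0, "tz": 0.15, "turn": 0, "jaw": -1},
    {"tx": 0, "ty": 0, "tz": 0.15, "turn": 0, "jaw": -1}
  ]
}}

```text
time_s: 6.18
position: [0.5818, 0.1181, 0.2396]
tool_rot: [[0.115, 0.993, -0.006], [0.993, -0.115, -0.004], [-0.005, -0.005, -1.0]]
ft_force: [-1.4, -0.7, -1.7]
grip_width: 0.0091
```

Request:
{"op": "apply_moves", "data": {
  "motion": [
    {"tx": 0, "ty": 0, "tz": 0.1, "turn": 0, "jaw": -1},
    {"tx": 0, "ty": 0, "tz": 0.1, "turn": 0, "jaw": -1},
    {"tx": 0, "ty": 0, "tz": 0.1, "turn": 0, "jaw": -1}
  ]
}}

```text
time_s: 6.43
position: [0.5818, 0.1181, 0.2395]
tool_rot: [[0.115, 0.993, -0.004], [0.993, -0.115, -0.004], [-0.005, -0.004, -1.0]]
ft_force: [-3.2, -0.9, 4.3]
grip_width: 0.0091
```

Seated: z = 0.2395 matches the predicted 0.2396, with contact force upward. Now slide towards the collar.

Request:
{"op": "apply_moves", "data": {
  "motion": [
    {"tx": 0.7, "ty": 0, "tz": 0, "turn": 0, "jaw": -1},
    {"tx": 1.4, "ty": 0, "tz": 0, "turn": 0, "jaw": -1},
    {"tx": 2.1, "ty": 0, "tz": 0, "turn": 0, "jaw": -1},
    {"tx": 2.8, "ty": 0, "tz": 0, "turn": 0, "jaw": -1},
    {"tx": 3.2, "ty": 0, "tz": 0, "turn": 0, "jaw": -1}
  ]
}}

```text
time_s: 6.85
position: [0.5858, 0.1508, 0.2395]
tool_rot: [[0.114, 0.993, -0.004], [0.993, -0.114, -0.004], [-0.005, -0.003, -1.0]]
ft_force: [-0.2, -3.0, 2.6]
grip_width: 0.0088
```

```bash
python3 -c "
from h import *
P=B0+.05*U;P[2]=.2394;go(P,83.47-90)"
```

```text
t 6.85 pos [0.5858 0.1508 0.2395] shift [ 2.45 -0.02  0.  ] turn -0.02 w 0.0088 F [-0.1537 -2.9545  2.6261] q6 9.9
```

Request:
{"op": "apply_moves", "data": {
  "motion": [
    {"tx": 0.3, "ty": 0, "tz": 0, "turn": 0, "jaw": -1},
    {"tx": 0.5, "ty": 0, "tz": 0, "turn": 0, "jaw": -1},
    {"tx": 0.7, "ty": 0, "tz": 0, "turn": 0, "jaw": -1},
    {"tx": 0.7, "ty": 0, "tz": 0, "turn": 0, "jaw": -1}
  ]
}}

```text
time_s: 7.18
position: [0.5866, 0.1582, 0.2395]
tool_rot: [[0.114, 0.993, -0.003], [0.993, -0.114, -0.004], [-0.004, -0.003, -1.0]]
ft_force: [-0.9, -0.8, 3.1]
grip_width: 0.009
```

Request:
{"op": "apply_moves", "data": {
  "motion": [
    {"tx": 0.2, "ty": 0, "tz": 0, "turn": 0, "jaw": -1},
    {"tx": 0.4, "ty": 0, "tz": 0, "turn": 0, "jaw": -1},
    {"tx": 0.6, "ty": 0, "tz": 0, "turn": 0, "jaw": -1},
    {"tx": 0.6, "ty": 0, "tz": 0, "turn": 0, "jaw": -1}
  ]
}}

```text
time_s: 7.52
position: [0.5874, 0.1644, 0.2395]
tool_rot: [[0.114, 0.994, -0.003], [0.994, -0.114, -0.004], [-0.004, -0.003, -1.0]]
ft_force: [0.2, -1.4, 2.3]
grip_width: 0.009
```

Request:
{"op": "apply_moves", "data": {
  "motion": [
    {"tx": 0.2, "ty": 0, "tz": 0, "turn": 0, "jaw": -1},
    {"tx": 0.4, "ty": 0, "tz": 0, "turn": 0, "jaw": -1},
    {"tx": 0.4, "ty": 0, "tz": 0, "turn": 0, "jaw": -1}
  ]
}}

```text
time_s: 7.77
position: [0.5879, 0.1686, 0.2396]
tool_rot: [[0.114, 0.994, -0.003], [0.994, -0.114, -0.004], [-0.004, -0.003, -1.0]]
ft_force: [0.0, -2.6, 2.9]
grip_width: 0.0094
```

```bash
cat > m.py <<'E'
import sys
from h import *
tag=sys.argv[1];P=B0+.05*U;P[2]=.2394;go(P,83.47-90)
im,d=snap('side',tag);W=cloud('side',d).reshape(-1,3);L=W-B0;s=L@U;p=L@N;z=W[:,2];dark=im.reshape(-1,3).max(1)<60
w=(abs(p)<.017)&(abs(z-.216)<.0035)&(s<.09)&(s>-.03)&~dark;print('bridge s',np.percentile(s[w],[1,50,99]),'z',np.median(z[w]))
w=(abs(p)<.022)&(z>.19)&(z<.2245)&(s<.13)&(s>.05)&dark;print('collar s',w.sum(),np.percentile(s[w],[1,10,50,90,99]))
w=(abs(p)<.022)&(z>.212)&(z<.235)&(s>.1)&(s<.15)&~dark;print('ring s',np.percentile(s[w],[1,10,50,99]))
cv2.imwrite(f'pics/c{tag}.png',cv2.resize(im[200:360,270:450],None,fx=4,fy=4)[:600,:,::-1])
E
python3 m.py 4
```

```text
t 7.77 pos [0.5879 0.1686 0.2396] shift [ 0.66 -0.03  0.01] turn 0.0 w 0.0094 F [ 0.0485 -2.6316  2.8569] q6 11.5
bridge s [0.016  0.0598 0.0874] z 0.21643982483487825
collar s 256 [0.0752 0.078  0.0833 0.1245 0.1296]
ring s [0.1033 0.1095 0.1256 0.137 ]
```

View pics/c4.png

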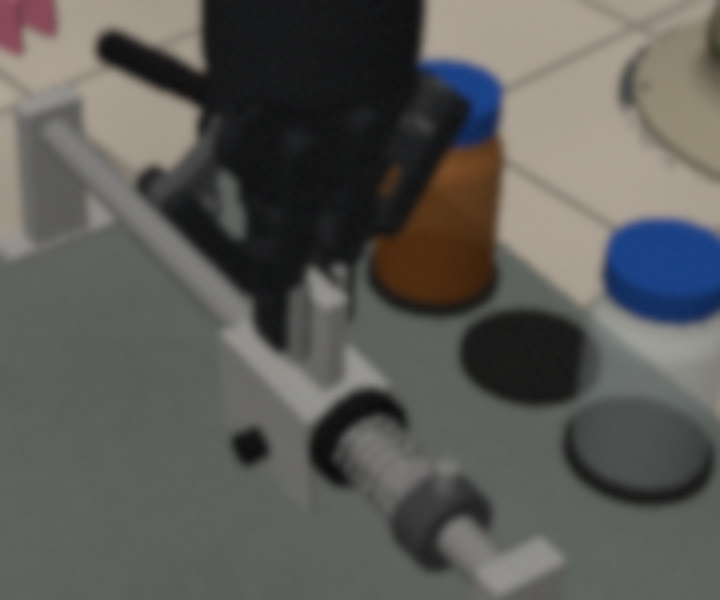

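The saddle is astride the bar and touching the collar (crop (350,430)), which is compressed about 4 mm. Pressing on.

Request:
{"op": "apply_moves", "data": {
  "motion": [
    {"tx": 0.2, "ty": 0, "tz": 0, "turn": 0, "jaw": -1},
    {"tx": 0.4, "ty": 0, "tz": 0, "turn": 0, "jaw": -1},
    {"tx": 0.5, "ty": 0, "tz": 0, "turn": 0, "jaw": -1},
    {"tx": 0.5, "ty": 0, "tz": 0, "turn": 0, "jaw": -1}
  ]
}}

```text
time_s: 8.15
position: [0.5884, 0.1731, 0.2396]
tool_rot: [[0.114, 0.993, -0.003], [0.993, -0.114, -0.005], [-0.005, -0.003, -1.0]]
ft_force: [-0.7, -6.1, 3.4]
grip_width: 0.0093
```

Request:
{"op": "apply_moves", "data": {
  "motion": [
    {"tx": 0.1, "ty": 0, "tz": 0, "turn": 0, "jaw": -1},
    {"tx": 0.2, "ty": 0, "tz": 0, "turn": 0, "jaw": -1},
    {"tx": 0.3, "ty": 0, "tz": 0, "turn": 0, "jaw": -1},
    {"tx": 0.3, "ty": 0, "tz": 0, "turn": 0, "jaw": -1}
  ]
}}

```text
time_s: 8.48
position: [0.5887, 0.1753, 0.2397]
tool_rot: [[0.115, 0.993, -0.004], [0.993, -0.115, -0.007], [-0.007, -0.003, -1.0]]
ft_force: [-0.9, -6.9, 3.7]
grip_width: 0.0092
```

```bash
python3 m.py 5
```

```text
t 8.48 pos [0.5887 0.1753 0.2397] shift [-0.02 -0.03  0.03] turn -0.06 w 0.0092 F [-0.8859 -6.8815  3.6986] q6 12.3
bridge s [0.0218 0.0647 0.0846] z 0.21655684119805182
collar s 260 [0.0823 0.0846 0.0899 0.1246 0.1295]
ring s [0.1029 0.1061 0.1256 0.1368]
```

Request:
{"op": "apply_moves", "data": {
  "motion": [
    {"tx": 0.15, "ty": 0, "tz": 0, "turn": 0, "jaw": -1},
    {"tx": 0.3, "ty": 0, "tz": 0, "turn": 0, "jaw": -1},
    {"tx": 0.4, "ty": 0, "tz": 0, "turn": 0, "jaw": -1},
    {"tx": 0.45, "ty": 0, "tz": 0, "turn": 0, "jaw": -1},
    {"tx": 0.45, "ty": 0, "tz": 0, "turn": 0, "jaw": -1}
  ]
}}

```text
time_s: 8.95
position: [0.589, 0.1786, 0.2397]
tool_rot: [[0.115, 0.993, -0.005], [0.993, -0.116, -0.009], [-0.01, -0.003, -1.0]]
ft_force: [-2.5, -9.4, 3.7]
grip_width: 0.0085
```

```bash
python3 m.py 6;python3 m.py 7
```

```text
t 8.95 pos [0.589  0.1786 0.2397] shift [-0.35 -0.02  0.04] turn -0.1 w 0.0085 F [-2.496  -9.3892  3.6753] q6 12.7
bridge s [0.0247 0.0674 0.0862] z 0.21664902423078602
collar s 253 [0.0854 0.0876 0.0932 0.1237 0.1288]
ring s [0.1011 0.1075 0.1243 0.136 ]
t 9.0 pos [0.589  0.1786 0.2397] shift [-0.35 -0.03  0.04] turn -0.11 w 0.0093 F [-2.7779 -9.0398  5.0798] q6 12.7
bridge s [0.0253 0.0684 0.085 ] z 0.21665021850199226
collar s 258 [0.0853 0.0875 0.0932 0.1245 0.1292]
ring s [0.1009 0.1072 0.1247 0.1376]
```

```bash
python3 - <<'E'
from h import *
a=np.load('side_0.npz')['im'].astype(int)
for i in range(4):
    im,_=snap('side',f'8{i}');s=telemetry.observe();print(s['time_s'],s['position'],s['ft_force'],s['ft_force']@U)
for n,(r0,r1,c0,c1) in dict(bottle=(220,275,185,222),beaker=(200,240,230,258),pinks=(175,215,255,290),sd=(203,226,290,326)).items():
    print(n,abs(im[r0:r1,c0:c1].astype(int)-a[r0:r1,c0:c1]).mean().round(2))
E
```

```text
9.1 [0.589  0.1786 0.2397] [-2.0736 -8.9381  4.2434] -9.11574151313501
9.15 [0.589  0.1786 0.2397] [-1.3723 -9.8707  3.8975] -9.962537794830673
9.2 [0.589  0.1786 0.2397] [-1.8113 -9.2981  3.1076] -9.44360362765662
9.25 [0.589  0.1786 0.2397] [-2.1776 -8.7746  3.944 ] -8.965178889511604
bottle 3.0
beaker 3.18
pinks 2.99
sd 6.2
```

View pics/c7.png

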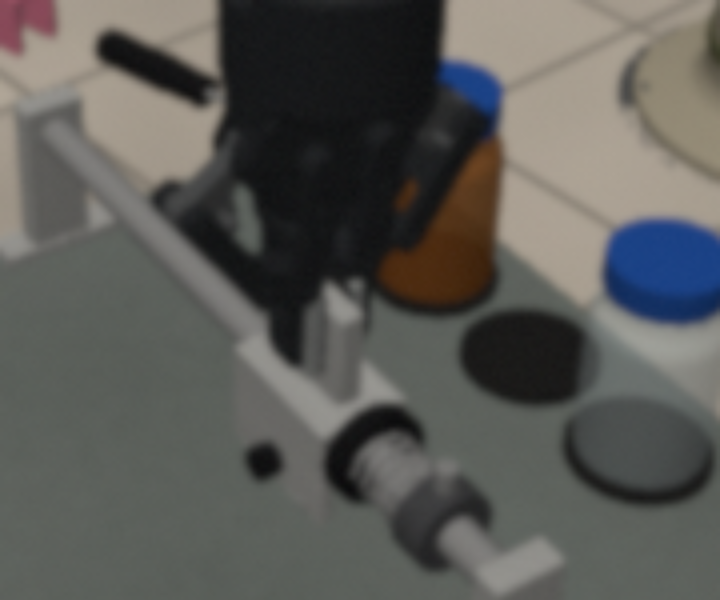

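The saddle sits astride the bar at crop (310,390) and presses the collar at (375,450), with the spring visibly shortened. Readings are steady, so I'm handing it in.

```bash
python3 -c "
from h import *
print(close_job())"
```

```text
the job is handed in; nothing more can be done
None
```

The saddle is hanging astride the cross bar, pressed against the sprung collar and still held in the gripper. I handed the job in at about 9.3 s of the 48 s allowed.

- **Push:** the wrist force along the bar read a steady 9.0–10.0 N. The camera showed the collar pushed in about 14 mm, which is about 9.8 N. The highest push I read was about 10 N.
- **Seating:** the saddle stopped at the predicted height (TCP 0.2395 m against 0.2396 m expected), and the gripper is pressing it lightly onto the bar. The tool leaned about 0.6° while pushing. That could leave the saddle's rear up to about 0.6 mm off the bar, and I did not correct it.
- **Force readings:** at part compression the wrist force read about 1 N below the spring estimate (6.9 N against 7.7 N). Sliding friction on the bar, about 2 N on the way in, adds some uncertainty too. The final estimates agree within about 1 N, inside 7–14 N.
- **Other objects:** the bottle and beaker are unchanged in the side view, apart from image noise. The screwdriver differed slightly more there. I put that down to the gripper overlapping it in the picture, and its handle looks unmoved.

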